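Open the deep stock bin by its lever and close it gently

ROBOT

A 6-joint arm with a two-finger parallel gripper is mounted at the origin on the work surface. World frame = base frame: x ahead of the robot, y to its left, z up, the work surface at z = 0. Lengths are in mm, angles in rad, forces in N, time in s.
With the tool pointing down it reaches from about 300 to 775 mm from the base axis. Payload 14.6 kg.
Tool frame: the origin (TCP) lies midway between the tips of the shut fingers; the grasp point (between the pads) lies 19 mm behind it; z points along the fingers, y is the direction in which the jaws open and shut (so a half turn about z gives the same grasp; the last joint's range is limited). The gripper opens to 94 mm and grips with 3 to 60 N. Pads are 16 mm wide; open, the fingers measure 119 mm over their backs; the gripper's body (75 mm by 177 mm) begins 78 mm behind the grasp point.
Start: joints at [1.217, 0.3, 1.521, -0, 1.321, -0.067], TCP at [155.584, 527.525, 205.446] pointing down, gripper open.
Joint ranges: [-3.03, 3.03], [-0.79, 2.21], [0.23, 2.52], [-1.04, 4.18], [0, 3.07], [-2.55, 2.55]. Speed limits (rad/s): [2.22, 2.22, 2.57, 3.14, 3.14, 3.14].

INTERFACE

Orientations are given as [roll, pitch, yaw] about the fixed x, y, z axes, in that order (R = Rz(yaw) Ry(pitch) Rx(roll)).
In Python, from cell import read_state, camera, get_calibration, sign_off gives the robot as it stands.
- The arm moves only by the tool carry_out, never from a script. Its argument "series" is a list of rows, each an object with "delta_pos": the shift along the world's x, y, z in mm, a list of three; "turn": the turn, a rotation vector about the world's x, y, z in rad, a list of three; "hand": the opening, from 0 (shut) to 1 (fully open). A call has 1 to 8 rows; each row is the pose to reach, as a shift and turn from the pose commanded when the call began; what a row does not reach only later rows make up. A row lasts 1/8 s, in which the tool goes at most 62.5 mm and 10.7 degrees, less where a joint would pass 70% of its speed; a pose out of reach is approached as far as the arm can. A call with a gripper value outside its range is refused whole. The fingers move at their own pace and stop on an object; "squeeze" is the grip in N (left out, the last holds). Time passes only in rows, so rows that repeat a pose let the fingers close. It gives the time, the measured TCP pose, the force and the opening at its end, in the units of the state.
- read_state(): the state, without advancing time (a new reading comes with each control period).
- camera(name): name is "scene" or "top" or "wrist"; returns the picture (400x640x3 uint8, red, green, blue); there is no depth.
- get_calibration(name): a dict with "intrinsics" (3x3 intrinsics, pixels), "pose" (4x4, takes a point from camera to world coordinates). Camera axes: x right, y down, z forward; pixel columns grow to the right and rows downward; lengths in mm; the calibration is good to about 2 mm. A picture is of the moment at which its call begins: read the wrist's pose just before it. get_calibration takes no time and is no camera call; for the wrist camera it gives the pose at the moment of the call.
- sign_off(): hands the job in, once; it reports no verdict.
The state is a dict: "clock": time; "joints": joint angles; "qd": joint speeds; "effort": joint torques, N m; "eef_pos": TCP position; "eef_rot": TCP orientation; "wrist_force": force on the tool from outside, world axes, zero at the start; "moment": the same for the moment, N m; "finger_gap": finger opening in mm.
Only numpy, scipy, OpenCV 4.12 (cv2) and the standard library are available. Lean on these libraries where they do the work, as an engineer would, in place of code of your own. Each camera call takes 0.05 s, during which the arm holds its last target.

TASK

Of the two lidded stock bins, work the deeper (taller) one: with the fingertips press its front lever all the way down so that the lid stands fully open, and keep it open for two seconds so the stock can be counted. Then let the lever up slowly so that the lid eases shut without dropping or slamming, and leave it shut. Move the lid by its lever only, grasp nothing, and leave the other bin and the loose things undisturbed.

Things in the scene. Friction and masses are not known exactly. Their poses are not given: they have to be found in the camera images.
- deep_bin: The deep (taller) lidded parts bin, fixed to the bench: blue-grey fluted tote on a dark steel foot, 180 mm tall in all (to the rim), 170 mm deep (its x) and 160 mm wide (its y). Origin: centre of its underside, on the bench. Its front, with the lever, faces its own -x, roughly towards the robot; yawed up to 0.25 rad. The foot is 65 mm high, the tote stands on it.
- shallow_bin: The shallow (lower) lidded parts bin, fixed to the bench: blue-grey fluted tote on a dark steel foot, 115 mm tall in all (to the rim), 170 mm deep (its x) and 160 mm wide (its y). Origin: centre of its underside, on the bench. Its front, with the lever, faces its own -x, roughly towards the robot; yawed up to 0.25 rad. The foot is 65 mm high, the tote stands on it.
- deep_pad (a point): point to press: centre of the top face of the black ribbed rubber pad (50 mm along the lever, 96 mm wide) on the deep bin's front lever; moves with the lever. 92 mm in front of the tote's front face. At rest about 79 mm above the bench, fully down about 29 mm, moving almost straight down (within 4 mm).
- shallow_pad (a point): point to press: centre of the top face of the black ribbed rubber pad (50 mm along the lever, 96 mm wide) on the shallow bin's front lever; moves with the lever. 92 mm in front of the tote's front face. At rest about 79 mm above the bench, fully down about 29 mm, moving almost straight down (within 4 mm).
- deep_lever (a joint): angle of the deep bin's lever: 0 = up at rest, 0.45 rad = down at its stop. Steel tongue 100 mm wide, 8 mm thick, out of the foot's front; rises outwards by 0.2 rad at rest. Pivot 65 mm in front of the bin's origin, 50 mm up; free edge 140 mm from it, pad centre 114 mm. Only the lid's weight lifts it back: about 4 to 10 N at the pad.
- deep_lid (a joint): angle of the lid of the deep bin: 0 = shut, 0.99 rad = fully open (lever at its stop). Aluminium lid 178 x 172 mm hinged at the tote's back rim, front edge rises. Linked to the lever: lid angle = 2.2 x lever angle. 0.5 kg. Let go, it slams shut at over 3 rad/s; with the pad let up at 50 mm/s it closes at a gentle 1 rad/s.
- shallow_lid (a joint): angle of the lid of the shallow bin: 0 = shut, 0.99 rad = fully open (lever at its stop). Aluminium lid 178 x 172 mm hinged at the tote's back rim, front edge rises. Linked to the lever: lid angle = 2.2 x lever angle. To stay shut.
- deep_lid_edge (a point): middle of the front edge of the deep bin's lid, on its top; 184 mm above the bench when shut, about 325 mm when open; it swings up and back, away from the lever.
- carton_mid (a point): loose small cardboard carton 90 x 65 x 55 mm, its centre; a bystander.
- can_mid (a point): loose plain steel can, 60 mm across, 85 mm tall, its centre; a bystander.
- tape_mid (a point): loose roll of brown tape lying flat, 72 mm across, 30 mm high, its centre; a bystander.

How it is judged:
By the outcome, as a careful person would: the job done as asked, in the order asked, and still so for the second after the job is handed in, with the robot touching nothing.
It also fails if it takes over 48 s, if anything falls off the work surface, if the arm or the gripper's body presses on something with over 40 N, if the wrist force passes 120 N, or if a joint passes its speed limit or range.

## Working session

There is one attempt and no reset: what is moved stays moved. The work goes in short steps, Python scripts to look and compute and a tool call to move; the robot and the scene stay as the last step left them, time stands still between calls to the robot, and variables do not carry over. Pictures are saved under pics/ and viewed, and the job is handed in when it is done.

Besides the shell and the picture viewer there is one more tool, called as a command line: name --argument value ..., lists and objects as JSON in quotes. carry_out: Moves the arm, as the interface text tells. Its arguments: {"type":"object","properties":{"series":{"type":"array"},"squeeze":{"type":"number"}},"required":["series"]}

```bash
mkdir -p pics; python3 - <<'E'
from cell import *
import cv2,numpy as np
for n in("scene","top"):
    cv2.imwrite(f"pics/{n}0.png",camera(n)[:,:,::-1]); c=get_calibration(n);print(n,np.round(c["intrinsics"],1).tolist(),np.round(c["pose"],3).tolist())
s=read_state();print(s)
E
```

```text
scene [[442.6, 0.0, 324.3], [0.0, 442.6, 196.3], [0.0, 0.0, 1.0]] [[-0.678, 0.538, -0.501, 1277.395], [0.735, 0.479, -0.48, 671.273], [-0.019, -0.694, -0.72, 1163.483], [0.0, 0.0, 0.0, 1.0]]
top [[382.8, 0.0, 325.1], [0.0, 382.8, 194.5], [0.0, 0.0, 1.0]] [[0.024, -0.992, 0.123, 406.414], [-1.0, -0.027, -0.017, 6.515], [0.02, -0.122, -0.992, 1289.836], [0.0, 0.0, 0.0, 1.0]]
{'clock': 0.1, 'joints': array([ 1.21740346e+00,  3.00415880e-01,  1.52150789e+00, -3.45676565e-06,
        1.32067362e+00, -6.65851981e-02]), 'qd': array([-0.00217982, -0.00305326, -0.00144752, -0.00107378, -0.00177306,
        0.00075893]), 'effort': array([ 3.67532397e-03, -5.32644618e+01, -3.53288984e+01,  7.10645481e-02,
        2.34445289e-02, -6.30846159e-06]), 'eef_pos': array([155.50849107, 527.32369899, 204.94757147]), 'eef_rot': array([-3.14058992e+00, -6.35102804e-05,  2.85478581e+00]), 'wrist_force': array([-0.12044497, -0.70217997, -0.17579511]), 'moment': array([-0.00765508,  0.01748395, -0.03230095]), 'finger_gap': 94.02283077330223}
```

```bash
ls .
```

```text
pics
```

View pics/scene0.png

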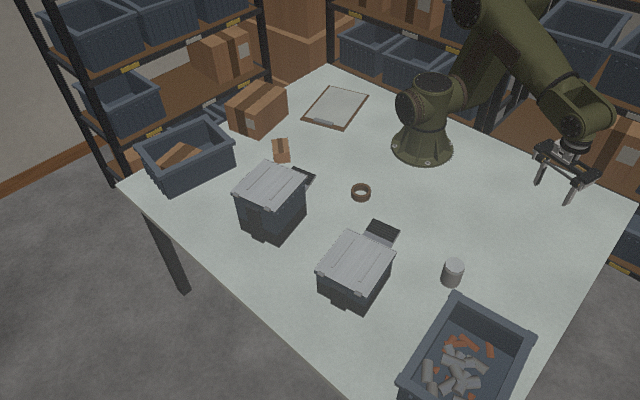

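View pics/top0.png

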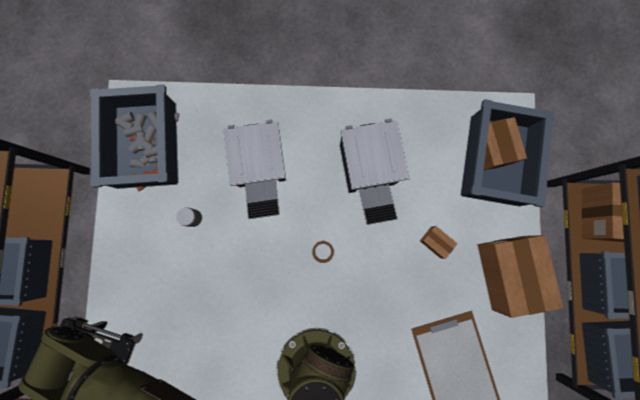

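The top view shows two bins: the left lid at about (255,153) with its pad at (263,209), and the right lid at about (375,155) with its pad at (380,214). The right one looks taller in the scene view too (lid at 270,187). I'll triangulate the lids and pads to confirm.

```bash
python3 - <<'E'
import cv2
a=cv2.imread("pics/top0.png");b=cv2.imread("pics/scene0.png")
cv2.imwrite("pics/topz.png",cv2.resize(a[100:240,215:425],None,fx=3.8,fy=3.8,interpolation=cv2.INTER_CUBIC))
cv2.imwrite("pics/scz.png",cv2.resize(b[150:320,220:410],None,fx=3.5,fy=3.5,interpolation=cv2.INTER_CUBIC))
E
```

```text
(no output)
```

View pics/topz.png

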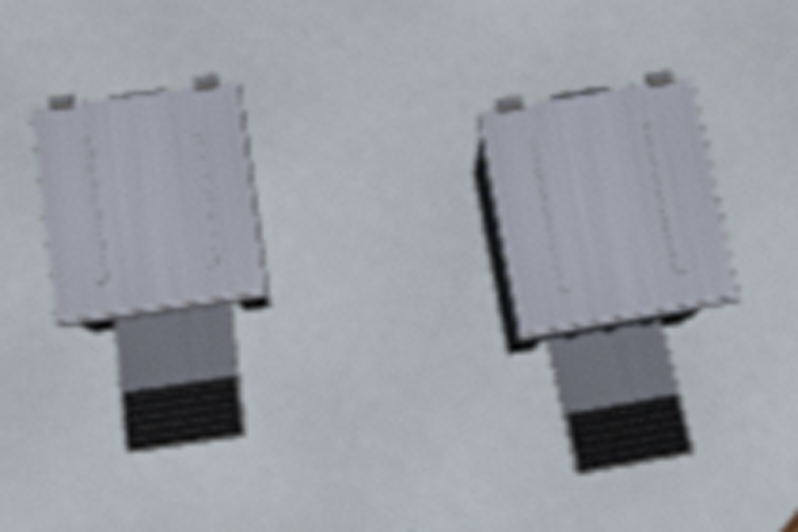

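View pics/scz.png

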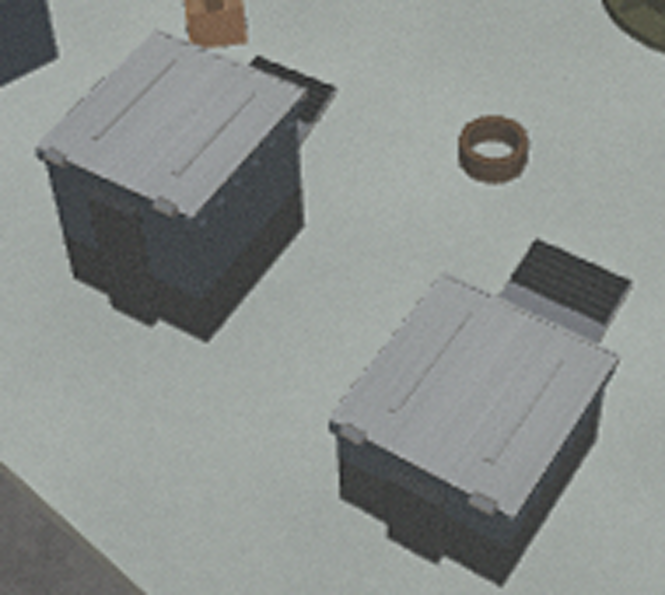

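```bash
cat >h.py <<'E'
import cv2,numpy as np
from cell import *
def ray(n,uv):
    c=get_calibration(n);K=np.array(c["intrinsics"]);P=np.array(c["pose"])
    d=P[:3,:3]@np.linalg.inv(K)@np.array([uv[0],uv[1],1.]);return P[:3,3],d/np.linalg.norm(d)
def tri(rs):
    A=sum(np.eye(3)-np.outer(d,d) for o,d in rs);b=sum((np.eye(3)-np.outer(d,d))@o for o,d in rs)
    p=np.linalg.solve(A,b);return p,[np.linalg.norm((np.eye(3)-np.outer(d,d))@(p-o)) for o,d in rs]
def plane(n,uv,z):
    o,d=ray(n,uv);return o+d*(z-o[2])/d[2]
E
python3 - <<'E'
from h import *
np.set_printoptions(precision=1,suppress=True)
T=lambda u,v:(215+(u+.5)/3.8-.5,100+(v+.5)/3.8-.5);S=lambda u,v:(220+(u+.5)/3.5-.5,150+(v+.5)/3.5-.5)
pr={"R fl":((522,335),(303,92)),"R fr":((737,298),(160,32)),"R br":((697,85),(40,150)),"R bl":((483,113),(190,215)),
"Rpad fl":((578,472),(335,88)),"Rpad fr":((690,450),(258,57)),
"L fl":((58,323),(617,357)),"L fr":((268,298),(447,277)),"L br":((240,86),(331,425)),"L bl":((35,110),(515,515)),
"Lpad fl":((128,450),(630,282)),"Lpad fr":((244,432),(537,240)),"Lpad bl":((123,392),(605,325)),"Lpad br":((237,377),(510,288))}
for k,(a,b) in pr.items(): print(k,*tri([ray("top",T(*a)),ray("scene",S(*b))]))
c=np.array([plane("top",T(*p),79) for p in((567,412),(678,396),(690,450),(578,472))]);print(c,c.mean(0))
e=c[3]-c[0]+c[2]-c[1];print("yaw of outward",np.arctan2(e[1],e[0]))
for n,p in(("tape",(322,251)),("carton",(438,241)),("can",(188,216))):print(n,plane("top",p,30))
E
```

```text
R fl [565.5 -90.3 180.6] [np.float64(0.03054345982382301), np.float64(0.030543459823749952)]
R fr [ 597.6 -255.1  180.1] [np.float64(2.401315847055526), np.float64(2.4013158470554656)]
R br [ 770.8 -226.2  169.3] [np.float64(2.261739667686945), np.float64(2.2617396676869688)]
R bl [740.1 -56.2 181.1] [np.float64(0.8792351053910127), np.float64(0.8792351053909047)]
Rpad fl [ 466.3 -147.9   79.7] [np.float64(0.31261276147957134), np.float64(0.31261276147948724)]
Rpad fr [ 486.5 -240.6   80.4] [np.float64(0.5452068847784219), np.float64(0.5452068847784752)]
L fl [574.5 281.2 116. ] [np.float64(0.20252873596049115), np.float64(0.20252873596059465)]
L fr [599.9 113.9 108.9] [np.float64(1.577456539343289), np.float64(1.577456539343275)]
L br [779.6 144.  105.8] [np.float64(1.3126659958309446), np.float64(1.312665995831009)]
L bl [750.3 311.3 116.7] [np.float64(1.842503775220281), np.float64(1.8425037752203408)]
Lpad fl [474.9 226.4  79.8] [np.float64(0.07576090569094669), np.float64(0.07576090569090733)]
Lpad fr [491.7 131.9  79.6] [np.float64(1.1273652838450157), np.float64(1.1273652838449595)]
Lpad bl [523.5 235.   71. ] [np.float64(0.6398672553992273), np.float64(0.6398672553993854)]
Lpad br [539.9 141.   61. ] [np.float64(0.4390200748573355), np.float64(0.43902007485724787)]
[[ 516.1 -137.9   79. ]
 [ 532.  -231.1   79. ]
 [ 486.9 -241.3   79. ]
 [ 466.2 -147.7   79. ]] [ 500.3 -189.5   79. ]
yaw of outward -2.9344941680543406
tape [376.6  -8.9  30. ]
carton [ 418.2 -389.3   30. ]
can [479.4 432.1  30. ]
```

The right bin's lid is at about 180 mm and the left one's at about 112 mm, so the deep bin is the right one. Its pad centre is at (500,-189) at rest height 79 mm, with bin yaw about 0.2. I'll shut the fingers, line the jaw axis up with the lever's width and move above the pad.

carry_out --series '[{"delta_pos": [10,-20,0],"turn": [0,0,0.02],"hand": 0},{"delta_pos": [30,-65,5],"turn": [0,0,0.05],"hand": 0},{"delta_pos": [55,-115,10],"turn": [0,0,0.09],"hand": 0},{"delta_pos": [80,-165,15],"turn": [0,0,0.13],"hand": 0},{"delta_pos": [105,-217,20],"turn": [0,0,0.17],"hand": 0},{"delta_pos": [130,-269,20],"turn": [0,0,0.21],"hand": 0},{"delta_pos": [155,-321,20],"turn": [0,0,0.25],"hand": 0},{"delta_pos": [180,-373,20],"turn": [0,0,0.29],"hand": 0}]'

```text
clock: 1.1
eef_pos: [335.9, 152.8, 225.5]
eef_rot: [3.141, 0.0, -3.137]
wrist_force: [1.5, 0.4, 0.4]
finger_gap: 17.1
```

carry_out --series '[{"delta_pos": [25,-52,0],"turn": [0,0,0.03],"hand": 0},{"delta_pos": [50,-104,0],"turn": [0,0,0.06],"hand": 0},{"delta_pos": [75,-156,-10],"turn": [0,0,0.09],"hand": 0},{"delta_pos": [100,-208,-20],"turn": [0,0,0.12],"hand": 0},{"delta_pos": [125,-260,-30],"turn": [0,0,0.15],"hand": 0},{"delta_pos": [145,-305,-45],"turn": [0,0,0.18],"hand": 0},{"delta_pos": [165,-344,-55],"turn": [0,0,0.2],"hand": 0},{"delta_pos": [165,-344,-55],"turn": [0,0,0.2],"hand": 0}]'

```text
clock: 2.1
eef_pos: [500.5, -191.3, 168.7]
eef_rot: [3.14, -0.002, -2.941]
wrist_force: [-1.8, 1.0, -0.5]
finger_gap: 0.1
```

```bash
python3 - <<'E'
from h import *
s=read_state();print(s["clock"],s["eef_pos"],s["eef_rot"],s["joints"],s["wrist_force"],s["finger_gap"])
for n in("top","scene","wrist"): cv2.imwrite(f"pics/{n}1.png",camera(n)[:,:,::-1])
E
```

```text
2.1 [ 500.48243528 -191.30198216  168.73726167] [ 3.14013980e+00 -2.21034156e-03 -2.94067313e+00] [-4.33390590e-01  3.02883571e-01  1.60528140e+00 -1.47852475e-04
  1.23606907e+00 -2.20505608e+00] [-1.83230015  0.96245922 -0.54485657] 0.09148981797292663
```

View pics/wrist1.png

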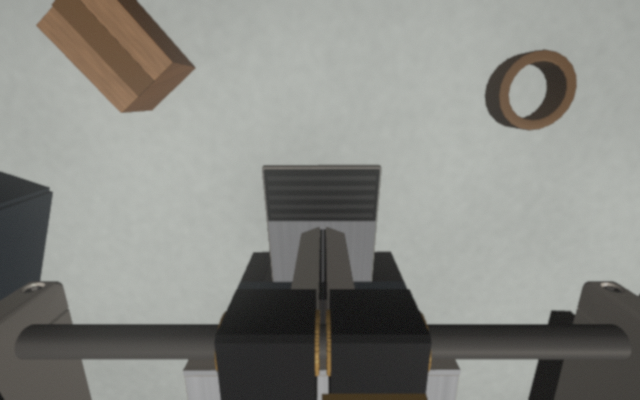

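View pics/scene1.png

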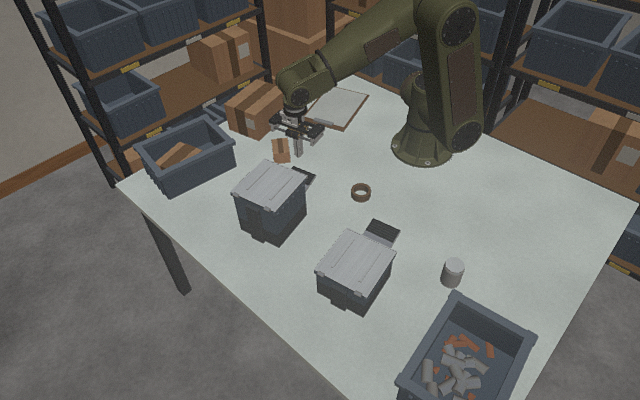

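The wrist view shows the pad at columns 263–381, rows 166–220, with the fingertips centred on it at column 322. I'll cross-check the pad's position from this second camera.

```bash
python3 - <<'E'
from h import *
print(plane("wrist",(322,193),79)); 
for a,z in(((264,167),83),((380,167),83),((268,221),74),((377,221),74)): print(plane("wrist",a,z))
T=lambda u,v:(215+(u+.5)/3.8-.5,100+(v+.5)/3.8-.5)
for a,w in(((578,472),(264,168)),((690,450),(380,168)),((567,412),(268,220)),((678,396),(377,220))):print(tri([ray("top",T(*a)),ray("wrist",w)]))
E
```

```text
[ 497.60193931 -188.74728944   79.        ]
[ 484.21676773 -240.13886542   83.        ]
[ 465.07095382 -146.74027365   83.        ]
[ 534.17070086 -230.39345277   74.        ]
[ 514.67255457 -135.19067283   74.        ]
(array([ 459.78603842, -180.08434979,  186.62668035]), [np.float64(45.73848325236735), np.float64(45.7384832523674)])
(array([ 452.78255012, -194.2877602 ,  281.29178967]), [np.float64(21.278024502581736), np.float64(21.27802450258173)])
(array([ 518.68894174, -182.35695891,   95.02868211]), [np.float64(46.151339686912564), np.float64(46.15133968691256)])
(array([ 489.51306817, -186.75903907,  228.47963077]), [np.float64(30.354026695228203), np.float64(30.354026695228104)])
```

Redone on the pad plane, the wrist and top views agree within 2–3 mm, giving a centre of about (499,-188). The two-view residuals in that script came from pairing left and right corners the wrong way round, because the wrist image is mirrored. Next I'll go down to just above the pad, then press.

carry_out --series '[{"delta_pos": [0,1,-12],"turn": [0,0,0],"hand": 0},{"delta_pos": [0,2,-28],"turn": [0,0,0],"hand": 0},{"delta_pos": [0,3,-44],"turn": [0,0,0],"hand": 0},{"delta_pos": [0,3,-58],"turn": [0,0,0],"hand": 0},{"delta_pos": [0,3,-70],"turn": [0,0,0],"hand": 0},{"delta_pos": [0,3,-78],"turn": [0,0,0],"hand": 0},{"delta_pos": [0,3,-83],"turn": [0,0,0],"hand": 0},{"delta_pos": [0,3,-86],"turn": [0,0,0],"hand": 0}]'

```text
clock: 3.25
eef_pos: [500.7, -186.5, 84.3]
eef_rot: [-3.141, 0.0, -2.938]
wrist_force: [1.4, -0.4, -0.9]
finger_gap: 0.5
```

carry_out --series '[{"delta_pos": [0,0,-2],"turn": [0,0,0],"hand": 0},{"delta_pos": [0,0,-4],"turn": [0,0,0],"hand": 0},{"delta_pos": [0,0,-7],"turn": [0,0,0],"hand": 0},{"delta_pos": [0,0,-10],"turn": [0,0,0],"hand": 0},{"delta_pos": [0,0,-13],"turn": [0,0,0],"hand": 0},{"delta_pos": [0,0,-16],"turn": [0,0,0],"hand": 0},{"delta_pos": [0,0,-19],"turn": [0,0,0],"hand": 0},{"delta_pos": [0,0,-22],"turn": [0,0,0],"hand": 0}]'

```text
clock: 4.25
eef_pos: [500.5, -187.0, 63.2]
eef_rot: [-3.141, -0.0, -2.938]
wrist_force: [-7.2, -1.5, 10.6]
finger_gap: 0.5
```

```bash
python3 - <<'E'
from h import *
s=read_state();print(s["clock"],s["eef_pos"],s["wrist_force"])
a=camera("scene")[:,:,::-1];cv2.imwrite("pics/scene2.png",cv2.resize(a[90:260,200:420],None,fx=3.4,fy=3.4))
E
```

```text
4.25 [ 500.45192585 -186.96505427   63.19701457] [-7.17765396 -1.48984883 10.61659809]
```

View pics/scene2.png

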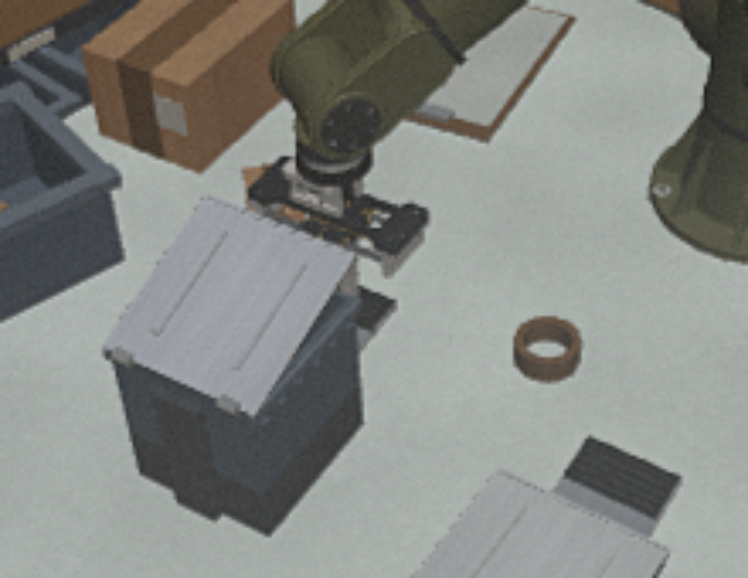

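The deep lid is lifting as the lever goes down; its front edge is near zoomed pixel (280,230). I'll carry on to the stop, easing off at the end.

carry_out --series '[{"delta_pos": [0,0,-3],"turn": [0,0,0],"hand": 0},{"delta_pos": [0,0,-6],"turn": [0,0,0],"hand": 0},{"delta_pos": [0,0,-9],"turn": [0,0,0],"hand": 0},{"delta_pos": [0,0,-12],"turn": [0,0,0],"hand": 0},{"delta_pos": [0,0,-15],"turn": [0,0,0],"hand": 0},{"delta_pos": [0,0,-18],"turn": [0,0,0],"hand": 0},{"delta_pos": [0,0,-21],"turn": [0,0,0],"hand": 0},{"delta_pos": [0,0,-24],"turn": [0,0,0],"hand": 0}]'

```text
clock: 5.3
eef_pos: [500.7, -186.9, 39.0]
eef_rot: [-3.141, 0.0, -2.939]
wrist_force: [-3.0, -1.2, 7.5]
finger_gap: 0.4
```

carry_out --series '[{"delta_pos": [0,0,-2],"turn": [0,0,0],"hand": 0},{"delta_pos": [0,0,-4],"turn": [0,0,0],"hand": 0},{"delta_pos": [0,0,-6],"turn": [0,0,0],"hand": 0},{"delta_pos": [0,0,-8],"turn": [0,0,0],"hand": 0},{"delta_pos": [0,0,-9],"turn": [0,0,0],"hand": 0},{"delta_pos": [0,0,-9],"turn": [0,0,0],"hand": 0}]'

```text
clock: 6.05
eef_pos: [501.6, -186.8, 30.9]
eef_rot: [-3.14, 0.003, -2.938]
wrist_force: [-0.8, 0.9, 12.6]
finger_gap: 0.7
```

carry_out --series '[{"delta_pos": [0,0,-1],"turn": [0,0,0],"hand": 0},{"delta_pos": [0,0,-2],"turn": [0,0,0],"hand": 0},{"delta_pos": [0,0,-2],"turn": [0,0,0],"hand": 0}]'

```text
clock: 6.42
eef_pos: [501.9, -186.9, 30.3]
eef_rot: [-3.14, 0.003, -2.938]
wrist_force: [-8.1, 4.7, 30.3]
finger_gap: 0.3
```

```bash
python3 - <<'E'
from h import *
s=read_state();print(s["clock"],s["eef_pos"],s["wrist_force"])
a=camera("scene")[:,:,::-1];cv2.imwrite("pics/scene3.png",cv2.resize(a[90:260,200:420],None,fx=3.4,fy=3.4))
a=camera("top")[:,:,::-1];cv2.imwrite("pics/top3.png",cv2.resize(a[100:240,280:490],None,fx=3.5,fy=3.5))
E
```

```text
6.425 [ 501.9436284  -186.88696248   30.26725907] [-8.08568341  4.72583448 30.31975698]
```

View pics/scene3.png

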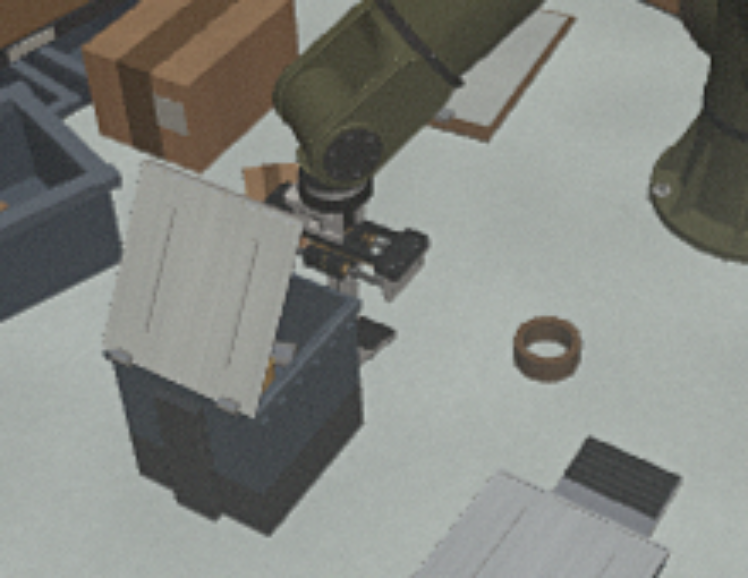

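View pics/top3.png

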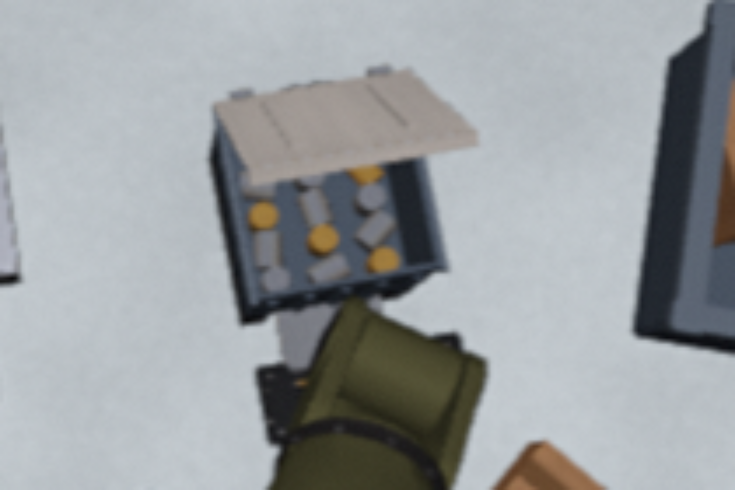

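The lid stands high and the stock is visible in the top view. The force jumped to 30 N with almost no travel, so the lever is on its stop. I'll measure the lid edge height, then hold.

```bash
python3 - <<'E'
from h import *
T=lambda u,v:(280+(u+.5)/3.5-.5,100+(v+.5)/3.5-.5);S=lambda u,v:(200+(u+.5)/3.4-.5,90+(v+.5)/3.4-.5)
P=[tri([ray("top",T(*a)),ray("scene",S(*b))]) for a,b in(((250,178),(300,234)),((478,140),(145,160)))]
print(P)
E
```

```text
[(array([645.22065316, -75.7479774 , 315.55861174]), [np.float64(1.5048240028609798), np.float64(1.5048240028609)]), (array([ 675.83687244, -243.05280145,  326.20441412]), [np.float64(0.7092147960743989), np.float64(0.70921479607427)])]
```

carry_out --series '[{"delta_pos": [0,0,0],"turn": [0,0,0],"hand": 0},{"delta_pos": [0,0,0],"turn": [0,0,0],"hand": 0},{"delta_pos": [0,0,0],"turn": [0,0,0],"hand": 0},{"delta_pos": [0,0,0],"turn": [0,0,0],"hand": 0},{"delta_pos": [0,0,0],"turn": [0,0,0],"hand": 0},{"delta_pos": [0,0,0],"turn": [0,0,0],"hand": 0},{"delta_pos": [0,0,0],"turn": [0,0,0],"hand": 0},{"delta_pos": [0,0,0],"turn": [0,0,0],"hand": 0}]'

```text
clock: 7.52
eef_pos: [501.9, -186.9, 30.3]
eef_rot: [-3.14, 0.003, -2.938]
wrist_force: [-8.3, 3.7, 30.0]
finger_gap: 0.6
```

carry_out --series '[{"delta_pos": [0,0,0],"turn": [0,0,0],"hand": 0},{"delta_pos": [0,0,0],"turn": [0,0,0],"hand": 0},{"delta_pos": [0,0,0],"turn": [0,0,0],"hand": 0},{"delta_pos": [0,0,0],"turn": [0,0,0],"hand": 0},{"delta_pos": [0,0,0],"turn": [0,0,0],"hand": 0},{"delta_pos": [0,0,0],"turn": [0,0,0],"hand": 0},{"delta_pos": [0,0,0],"turn": [0,0,0],"hand": 0},{"delta_pos": [0,0,0],"turn": [0,0,0],"hand": 0}]'

```text
clock: 8.52
eef_pos: [501.9, -186.9, 30.3]
eef_rot: [-3.139, 0.003, -2.938]
wrist_force: [-8.1, 4.3, 31.3]
finger_gap: 0.8
```

carry_out --series '[{"delta_pos": [0,0,0],"turn": [0,0,0],"hand": 0},{"delta_pos": [0,0,0],"turn": [0,0,0],"hand": 0},{"delta_pos": [0,0,0],"turn": [0,0,0],"hand": 0},{"delta_pos": [0,0,0],"turn": [0,0,0],"hand": 0},{"delta_pos": [0,0,0],"turn": [0,0,0],"hand": 0},{"delta_pos": [0,0,0],"turn": [0,0,0],"hand": 0}]'

```text
clock: 9.28
eef_pos: [501.9, -186.9, 30.2]
eef_rot: [-3.14, 0.003, -2.938]
wrist_force: [-7.7, 4.7, 29.3]
finger_gap: 0.5
```

The lid's front edge is at about 321 mm against a nominal 325 mm, and it was held open for about 2.9 s. Now I'll let the lever up at about 16 mm/s.

carry_out --series '[{"delta_pos": [0,0,1],"turn": [0,0,0],"hand": 0},{"delta_pos": [0,0,2],"turn": [0,0,0],"hand": 0},{"delta_pos": [0,0,4],"turn": [0,0,0],"hand": 0},{"delta_pos": [0,0,6],"turn": [0,0,0],"hand": 0},{"delta_pos": [0,0,8],"turn": [0,0,0],"hand": 0},{"delta_pos": [0,0,10],"turn": [0,0,0],"hand": 0},{"delta_pos": [0,0,12],"turn": [0,0,0],"hand": 0},{"delta_pos": [0,0,14],"turn": [0,0,0],"hand": 0}]'

```text
clock: 10.28
eef_pos: [500.5, -186.9, 42.0]
eef_rot: [-3.141, -0.0, -2.938]
wrist_force: [-4.9, -2.5, 6.3]
finger_gap: 0.4
```

carry_out --series '[{"delta_pos": [0,0,2],"turn": [0,0,0],"hand": 0},{"delta_pos": [0,0,4],"turn": [0,0,0],"hand": 0},{"delta_pos": [0,0,6],"turn": [0,0,0],"hand": 0},{"delta_pos": [0,0,8],"turn": [0,0,0],"hand": 0},{"delta_pos": [0,0,10],"turn": [0,0,0],"hand": 0},{"delta_pos": [0,0,12],"turn": [0,0,0],"hand": 0},{"delta_pos": [0,0,14],"turn": [0,0,0],"hand": 0},{"delta_pos": [0,0,16],"turn": [0,0,0],"hand": 0}]'

```text
clock: 11.28
eef_pos: [500.3, -187.0, 58.2]
eef_rot: [-3.141, -0.0, -2.938]
wrist_force: [-5.4, -2.3, 9.2]
finger_gap: 0.1
```

carry_out --series '[{"delta_pos": [0,0,2],"turn": [0,0,0],"hand": 0},{"delta_pos": [0,0,4],"turn": [0,0,0],"hand": 0},{"delta_pos": [0,0,6],"turn": [0,0,0],"hand": 0},{"delta_pos": [0,0,8],"turn": [0,0,0],"hand": 0},{"delta_pos": [0,0,10],"turn": [0,0,0],"hand": 0},{"delta_pos": [0,0,12],"turn": [0,0,0],"hand": 0},{"delta_pos": [0,0,14],"turn": [0,0,0],"hand": 0},{"delta_pos": [0,0,15],"turn": [0,0,0],"hand": 0}]'

```text
clock: 12.28
eef_pos: [502.1, -186.7, 74.0]
eef_rot: [-3.14, 0.004, -2.938]
wrist_force: [4.3, 2.2, 8.8]
finger_gap: 0.4
```

carry_out --series '[{"delta_pos": [0,0,1],"turn": [0,0,0],"hand": 0},{"delta_pos": [0,0,2],"turn": [0,0,0],"hand": 0},{"delta_pos": [0,0,3],"turn": [0,0,0],"hand": 0},{"delta_pos": [0,0,4],"turn": [0,0,0],"hand": 0},{"delta_pos": [0,0,5],"turn": [0,0,0],"hand": 0},{"delta_pos": [0,0,6],"turn": [0,0,0],"hand": 0},{"delta_pos": [0,0,7],"turn": [0,0,0],"hand": 0},{"delta_pos": [0,0,8],"turn": [0,0,0],"hand": 0}]'

```text
clock: 13.28
eef_pos: [500.8, -186.5, 80.7]
eef_rot: [-3.141, 0.001, -2.938]
wrist_force: [1.5, 0.1, 0.9]
finger_gap: 0.5
```

carry_out --series '[{"delta_pos": [0,0,1],"turn": [0,0,0],"hand": 0},{"delta_pos": [0,0,2],"turn": [0,0,0],"hand": 0},{"delta_pos": [0,0,3],"turn": [0,0,0],"hand": 0},{"delta_pos": [0,0,4],"turn": [0,0,0],"hand": 0},{"delta_pos": [0,0,5],"turn": [0,0,0],"hand": 0},{"delta_pos": [0,0,6],"turn": [0,0,0],"hand": 0}]'

```text
clock: 14.02
eef_pos: [500.6, -186.5, 86.5]
eef_rot: [-3.142, -0.0, -2.938]
wrist_force: [0.1, -0.2, -0.2]
finger_gap: 0.8
```

Contact ended gently at about 80 mm. I'll retreat upwards and towards the robot, then check.

carry_out --series '[{"delta_pos": [0,0,10],"turn": [0,0,0],"hand": 0},{"delta_pos": [0,0,25],"turn": [0,0,0],"hand": 0},{"delta_pos": [-5,0,45],"turn": [0,0,0],"hand": 0},{"delta_pos": [-15,0,65],"turn": [0,0,0],"hand": 0},{"delta_pos": [-30,0,85],"turn": [0,0,0],"hand": 0},{"delta_pos": [-45,0,100],"turn": [0,0,0],"hand": 0},{"delta_pos": [-55,0,110],"turn": [0,0,0],"hand": 0},{"delta_pos": [-55,0,110],"turn": [0,0,0],"hand": 0}]'

```text
clock: 15.02
eef_pos: [445.6, -186.7, 197.5]
eef_rot: [-3.14, 0.001, -2.939]
wrist_force: [0.1, 0.4, 0.3]
finger_gap: 0.5
```

```bash
python3 - <<'E'
from h import *
for n in("top","scene"):
    a=camera(n)[:,:,::-1];cv2.imwrite(f"pics/{n}4.png",a)
    b=cv2.imread(f"pics/{n}0.png");d=(cv2.absdiff(a,b).max(2)>45).astype(np.uint8)
    d=cv2.morphologyEx(d,cv2.MORPH_OPEN,np.ones((3,3)));_,_,st,_=cv2.connectedComponentsWithStats(d);print(n,[x.tolist() for x in st[1:] if x[4]>12])
s=read_state();print(s["clock"],s["eef_pos"],s["wrist_force"],s["qd"])
E
```

```text
top [[323, 198, 117, 202, 11282], [425, 236, 9, 10, 60], [28, 318, 167, 82, 7152], [45, 328, 7, 6, 33], [201, 330, 92, 70, 4098], [320, 347, 33, 21, 322], [29, 376, 16, 11, 122], [21, 379, 5, 4, 17], [20, 385, 10, 8, 61]]
scene [[531, 1, 9, 14, 82], [431, 2, 13, 29, 293], [508, 8, 4, 4, 14], [434, 30, 7, 11, 55], [431, 47, 20, 18, 103], [433, 60, 17, 12, 73], [287, 63, 60, 61, 1666], [530, 85, 51, 55, 964], [548, 84, 5, 4, 19], [582, 87, 7, 5, 23], [395, 95, 14, 29, 283], [570, 98, 16, 10, 92], [590, 112, 26, 16, 252], [445, 118, 36, 35, 757], [300, 120, 15, 22, 164], [555, 138, 34, 16, 167], [543, 143, 4, 4, 14], [534, 158, 13, 28, 188], [566, 165, 4, 4, 15], [553, 166, 38, 40, 369]]
15.125 [ 445.71983143 -186.44054951  196.25365603] [0.89213694 0.3492885  0.70600339] [ 0.00291792  0.01338833  0.00314951 -0.00062417  0.00028092 -0.00061775]
```

View pics/scene4.png

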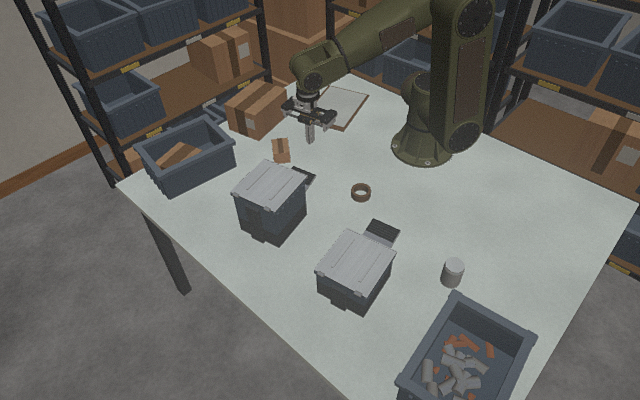

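View pics/top4.png

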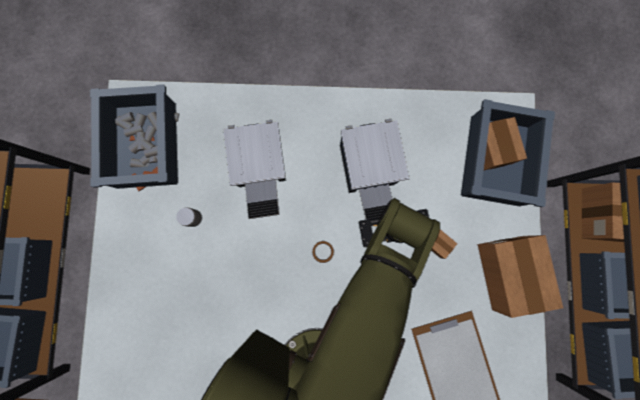

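The scene view shows the deep lid shut at (270,187), exactly as at the start. The other bin, tape (361,192), can (453,272) and carton (281,150) are unchanged, and only the arm's own pixels differ. The arm is clear, so I'll hand in.

```bash
python3 -c "
from cell import *
print(sign_off())"
```

```text
the job is handed in; nothing more can be done
None
```

The deep bin (the right-hand one, lid at about 180 mm against 112 mm) was opened fully, held open and eased shut by its lever alone. I handed the job in at about 15 s; sign-off reported no verdict.

- **Opening:** I pressed the pad with shut fingertips to the stop. The force rose to 30 N with no further travel, and the lid's front edge measured about 321 mm against the nominal 325 mm. It stayed open for about 2.9 s.
- **Closing:** I let the lever up at no more than about 16 mm/s, slower near the end. Contact ended at about 80 mm with the force falling smoothly to zero.
- **Last checks:** The before-and-after pictures show the deep lid shut. The other bin, carton, can and tape did not move; only the arm's own pixels changed. The gripper was clear, with about zero wrist force.
- **Disagreements:** One triangulation check of the pad came out wrong because I paired mirrored corners. Redone on the pad's plane, the wrist and top views agreed within 2–3 mm. At the stop the fingertips read 30.3 mm, about 1 mm above the pad's nominal 29 mm.

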